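# Open the label printer for a new roll

## Task

Ready the label printer (the larger of the two) for a new roll: press down its standby button with a fingertip and let it come back up, then push the lid up by the tab at its front and flip it over past upright until it rests fully open by itself. Only push, gently: do not pinch the lid or pick anything up, keep the smaller receipt printer shut, and leave everything else on the counter where it is.

Things in the scene. Friction and masses are not known exactly. Their poses are not given: they have to be found in the camera images.
- label_printer: Larger printer, fixed. Origin: centre of its underside; x to its rear, z up; it stands sideways: its front (-x) faces the world's +y, within 0.4 rad. In mm: grey base x -70 to 110, y -100 to 100, 78 high; front deck x -110 to -70, 45 high; control panel (carries the button) at its side nearer the robot, x -70 to 100, y -100 to -48, top 145 high. White clamshell lid over the rest, y -45 to 100.
- button_top (a point): Centre of the top face of the round white standby button (26 mm across, on a black collar 42 mm across and 12 mm high) on the control panel; in the label printer's frame at (-20, -74, 167) mm when not pressed, level with the top of the lid. It is pressed straight down.
- button (a joint): How far the button is pressed, m: 0 up, 0.006 fully down. A spring returns it: about 1.2 N to start, 4 N fully down. It counts as pressed beyond 0.004.
- lid (a joint): Angle of the label printer's lid, rad: 0 shut, 1.85 fully open against its stop (leaning back past upright). Free hinge, lid about 0.25 kg: it falls shut if let go below about 1.0, and falls back open by itself once past about 1.1.
- lid_hinge (a point): Middle of the lid's hinge line, along the printer's y, at the rear: in the printer's frame at (100, 27.5, 79) mm. The lid opens upward and to the rear about it. The shut lid reaches 175 mm forward of the hinge and 85 mm above it.
- lid_tab (a point): Middle of the front lower edge of the lid's finger tab, a flat lip 70 wide, 6 thick, 36 mm out from the lid's front; moves with the lid. Shut: 211 mm forward of and 42 mm above the hinge, so 121 mm above the counter, with 76 mm clear over the deck below. A fingertip slanted under it from the front can push it up.
- receipt_printer: The smaller printer, black, 180 x 130 mm and 105 mm high, fixed; origin: centre of its underside, front -x. Not part of the job.
- receipt_lid (a joint): Angle of the receipt printer's grey lid, rad: 0 shut. It must stay shut.
- tape_roll: Loose roll of tape lying flat, 96 mm across, 48 mm high; origin: centre of its underside. Leave it.
- pen_cup: Loose pen cup, 68 mm across, 140 mm high with pens, with plain round sides; origin: centre of its underside. Leave it.
- cutter: Loose box cutter lying flat, about 180 mm long along its x, 24 mm wide, 20 mm high; origin near its middle, underside. Leave it.
- parcel: Loose cardboard parcel 70 x 120 x 50 mm high; origin: centre of its underside. Leave it.
- stapler: Loose stapler, 130 mm long along its x, about 60 mm high; origin: centre of its underside. Leave it.
- tape_gun: Loose red tape gun, about 210 mm long along its x, 84 mm wide over the roll, 60 mm high; origin under its base plate. Leave it.

How it is judged (in metres and radians):
On the way, in this order (a step that is already met when the one before it is completed fails the run):
1. the label printer's standby button is pressed down while its lid is shut (value of joint button above 0.004 m and value of joint lid below 0.1 rad), for 0.05 s.
2. the button has come back up and the lid is flipped past upright (value of joint lid above 1.6 rad and value of joint button below 0.0015 m), for 0.1 s.
At the end, for the whole second after the job is handed in: The label printer's lid rests fully open (beyond 1.75 of 1.85 rad) by itself, its button is up again (within 1.5 mm), the receipt printer's lid is shut and every loose thing is within 25 mm of where it stood (value of joint lid above 1.75 rad and velocity of joint lid between -0.1 and 0.1 rad/s and value of joint button below 0.0015 m and value of joint receipt_lid below 0.1 rad and distance of each of tape_roll, pen_cup, cutter, parcel, stapler, tape_gun from where it was at the start of the episode below 0.025 m); the robot touches nothing.
It fails at once if the lid is pinched or forced: more than 18 N between fingers and lid (contact force between the fingers and lid above 18 N).
It fails at once if the receipt printer's lid is opened (value of joint receipt_lid above 0.15 rad).
It fails at once if a loose thing on the counter is lifted, carried or pushed away (more than 25 mm) (distance of any of tape_roll, pen_cup, cutter, parcel, stapler, tape_gun from where it was at the start of the episode above 0.025 m).
It also fails if it takes over 51 s, if anything falls off the work surface, if the arm or the gripper's body presses on something with over 40 N, if the wrist force passes 120 N, or if a joint passes its speed limit or range.

## Robot

A 6-joint arm with a two-finger parallel gripper is mounted at the origin on the work surface. World frame = base frame: x ahead of the robot, y to its left, z up, the work surface at z = 0. Lengths are in m, angles in degrees, forces in N, time in s.
With the tool pointing down it reaches from about 0.4 to 0.825 m from the base axis. Payload 7 kg.
Tool frame: the origin (TCP) lies midway between the tips of the shut fingers; the grasp point (between the pads) lies r.pinch_z behind it (r.pinch_z is the distance from the TCP to the grasp point, in m); z points along the fingers, y is the line along which they close (so a half turn about z gives the same grasp; the last joint's range is limited). The gripper opens to 88 mm and grips with 3 to 60 N. Pads are 19 mm wide; open, the fingers measure 130 mm over their backs; the gripper's body (78 mm by 193 mm) begins 47 mm behind the grasp point.
Start: joints at [90.82, 20.546, 0.682, 0, -70.136, -16.507], TCP at [0.183, 0.65, 0.187] pointing down, gripper open.
Joint ranges: [-176.03, 176.03], [-82.01, 121.73], [-58.28, 71.71], [-173.87, 95.51], [-174.79, -0.11], [-173.66, 173.66]. Speed limits (degrees/s): [136.94, 136.94, 172.46, 180, 180, 180].

## Interface

Orientations are given as [roll, pitch, yaw] about the fixed x, y, z axes, in that order (R = Rz(yaw) Ry(pitch) Rx(roll)).
In Python, from plant import r, optics, job gives the robot as it stands.
- The arm moves only by the shell command python3 -m crank 'ROWS' [FORCE]. ROWS is JSON, a list of rows, each an object with "xyz": the shift along the tool's x, y, z in units of 30 mm (1.0 is 30 mm), a list of three; "delta_rot": the turn, a rotation vector about the tool's x, y, z in degrees, a list of three; "claw": the closure, from 0 (fully open) to 1 (shut). A call has 1 to 20 rows; each row is the pose to reach, as a shift and turn from the pose commanded when the call began, along the tool's axes at that moment; what a row does not reach only later rows make up. A row lasts 1/8 s, in which the tool goes at most 62.5 mm and 10.7 degrees, less where a joint would pass 70% of its speed; a pose out of reach is approached as far as the arm can. A call with a gripper value outside its range is refused whole. The fingers move at their own pace and stop on an object; FORCE is the grip in N (left out, the last holds). Time passes only in rows, so rows that repeat a pose let the fingers close. It gives the time, the measured TCP pose, the force, the opening and the grip force at its end, in the units of the state.
- r.get_state(): the state, without advancing time (a new reading comes with each control period).
- optics.capture(name): name is "side" or "top" or "wrist"; returns a dict with "img" (480x640x3 uint8, blue, green, red), "fovy" (degrees; the focal length in pixels is half the picture's height over the tangent of half this angle, whatever the lens; pixels are square), "cx", "cy" (the principal point, pixels), "dist" ([k1, k2, p1, p2, k3] as OpenCV has them; the pictures are not rectified), "eye" and "rotation" of the camera in the world; the wrist camera has in their place "hand_eye" (4x4, takes a point from camera to tool coordinates, whose origin is the TCP and whose axes are the flange's). Camera axes: x right, y up, looking along -z (the intrinsics and any distortion apply to the point x, -y, -z); pixel columns grow to the right and rows downward; lengths in m; the calibration is good to about 2 mm. A picture is of the moment at which its call begins: read the wrist's pose just before it. There is no depth.
- job.close_job(): hands the job in; it is judged then, once.
The state is a dict: "time_s": time; "joints": joint angles; "qd": joint speeds; "joint_torque": joint torques, N m; "tcp_pos": TCP position; "eef_rot": TCP orientation; "contact_force": force on the tool from outside, world axes, zero at the start; "moment": the same for the moment, N m; "gripper_width": finger opening in m; "gripper_force": force on a finger pad.
Only numpy, scipy, OpenCV 4.12 (cv2) and the standard library are available. Lean on these libraries where they do the work, as an engineer would, in place of code of your own. Each camera call takes 0.05 s, during which the arm holds its last target. There are 200 camera calls.

## Working session

There is one attempt and no reset: what is moved stays moved. The work goes in short steps, Python scripts to look and compute and a shell command to move; the robot and the scene stay as the last step left them, time stands still between calls to the robot, and variables do not carry over. Pictures are saved under pics/ and viewed, at most 10 in all, crops included, and the job is handed in when it is done.

```bash
mkdir -p pics; ls
python3 - <<'E'
from plant import r, optics
import cv2
print(r.get_state(), r.pinch_z)
for n in ("side","top"):
    c=optics.capture(n); cv2.imwrite(f"pics/{n}0.png",c["img"]); print({k:v for k,v in c.items() if k!="img"})
E
```

```text
pics
{'time_s': 0.0, 'joints': array([ 9.08201121e+01,  2.05908303e+01,  6.33611192e-01, -1.91163558e-02,
       -7.01358856e+01, -1.65067560e+01]), 'qd': array([ 0.03621755, -0.04207038, -0.04856362, -0.03918704, -0.04588887,
       -0.05217615]), 'joint_torque': array([-6.90718957e-05, -5.82713342e+01,  2.93061268e+01,  6.99731871e+00,
        6.87642954e-03, -1.63073105e-04]), 'tcp_pos': array([0.18239376, 0.64931358, 0.18563149]), 'eef_rot': array([ 1.79905626e+02, -9.22613873e-03, -1.56931464e+01]), 'contact_force': array([-0.34996359, -0.0694041 , -0.35933194]), 'moment': array([-0.01781418, -0.03811382,  0.03890903]), 'gripper_force': 0.0, 'gripper_width': 0.08783733898256552} 0.0188
{'fovy': 44.06691087342915, 'cx': 320.8690008171818, 'cy': 233.61489494191053, 'dist': array([0.06574749, 0.        , 0.        , 0.        , 0.        ]), 'eye': array([ 0.51044246, -1.26195016,  1.05643337]), 'rotation': array([ 5.36446067e+01, -1.86933116e-02, -2.99000419e+00])}
{'fovy': 55.04398376841712, 'cx': 318.2637387332582, 'cy': 241.38134940756308, 'dist': array([-0.095756,  0.      ,  0.      ,  0.      ,  0.      ]), 'eye': array([0.50502677, 0.02118869, 1.1146557 ]), 'rotation': array([  4.4651777 ,  -0.35038134, -88.59024141])}
```

View pics/side0.png

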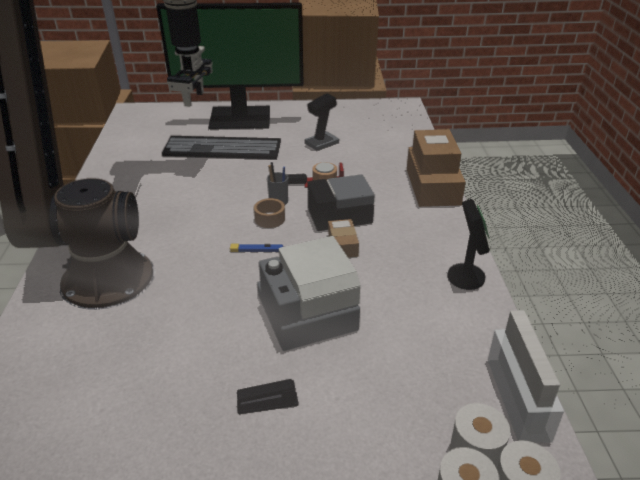

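View pics/top0.png

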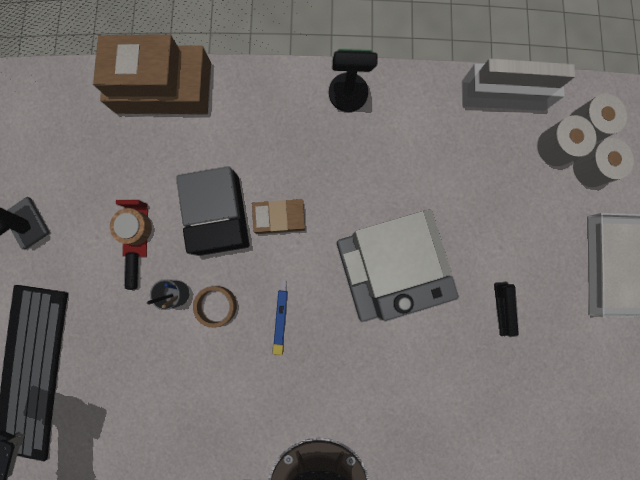

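Run:
```python
import cv2
a=cv2.imread('pics/top0.png')[195:335,325:475]
b=cv2.imread('pics/side0.png')[225:350,245:370]
cv2.imwrite('pics/cropA.png',cv2.resize(a,None,fx=4,fy=4,interpolation=cv2.INTER_CUBIC))
```

```text
(no output)
```

View pics/cropA.png

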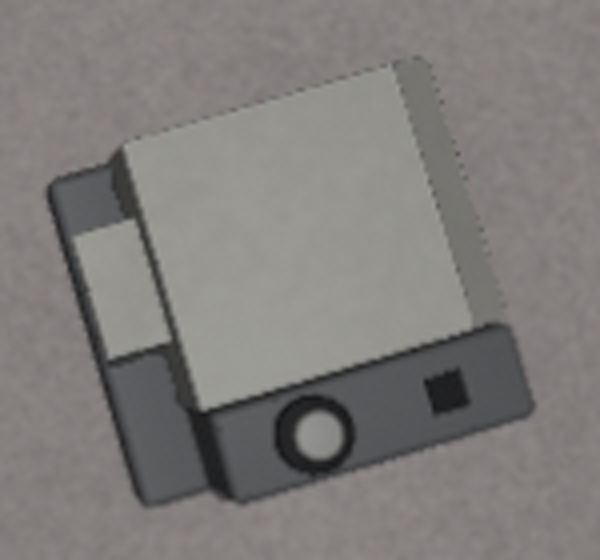

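```bash
cat > h.py <<'E'
import numpy as np, cv2
from scipy.spatial.transform import Rotation as R
from scipy.optimize import least_squares
def K(c):
    f=c["img"].shape[0]/2/np.tan(np.radians(c["fovy"]/2))
    return np.array([[f,0,c["cx"]],[0,f,c["cy"]],[0,0,1.]])
def proj(c,P,tool=None):
    P=np.atleast_2d(P).astype(float)
    if "eye" in c: eye,Rc=np.array(c["eye"]),R.from_euler('xyz',c["rotation"],degrees=True).as_matrix()
    else:
        T=np.eye(4);T[:3,:3]=R.from_euler('xyz',tool["eef_rot"],degrees=True).as_matrix();T[:3,3]=tool["tcp_pos"]
        T=T@np.array(c["hand_eye"]);eye,Rc=T[:3,3],T[:3,:3]
    q=(P-eye)@Rc*[1,-1,-1]
    return cv2.projectPoints(q.reshape(-1,1,3),np.zeros(3),np.zeros(3),K(c),np.array(c["dist"],float))[0].reshape(-1,2)
def world(p,X):  # p = x,y,yaw(rad)
    X=np.atleast_2d(X)/1000
    return R.from_euler('z',p[2]).apply(X)+[p[0],p[1],0]
E
python3 - <<'E'
from h import *
from plant import r,optics
c=optics.capture("top"); s=optics.capture("side")
M=np.array([[-20,-74,167],[-111,62.5,127],[-111,-7.5,127],[-75,100,164],[-75,-45,164]])
U=np.array([[405,303.5],[343.75,254.5],[352,284.75],[356.25,231.75],[375,297.5]])
f=lambda p:(proj(c,world(p,M))-U).ravel()
o=least_squares(f,[.55,-.1,-1.57])
print(o.x,np.degrees(o.x[2]),o.fun.round(1))
p=o.x
print("side button",proj(s,world(p,M[:1])))
for n,X in dict(button=[-20,-74,167],tab=[-111,27.5,121],hinge=[100,27.5,79]).items(): print(n,world(p,X))
# other objects rough
def ray(u,z):
    return least_squares(lambda q:(proj(c,[[q[0],q[1],z]])-u).ravel(),[.5,0]).x
for n,u,z in [("parcel",(278,216),.05),("parcelR",(305,217),.05),("cup",(170,293),.12),("tape",(215,306),.048),("cutter0",(283,283),.02),("cutter1",(278,353),.02),("stapler",(506,309),.06),("receipt near/right",(248,247),.105)]: print(n,ray(u,z))
E
```

```text
[ 0.5306541  -0.16162386 -1.26646626] -72.56317132932678 [ 0.3  0.8 -0.6 -0.8  0.3  0.4 -0.5 -1.1  0.6  0.6]
side button [[272.87542878 262.48749158]]
button [[ 0.45406148 -0.1647173   0.167     ]]
tab [[ 0.52362882 -0.04748405  0.121     ]]
hinge [[ 0.58685583 -0.24878816  0.079     ]]
parcel [0.64524237 0.11195829]
parcelR [0.64445643 0.04900235]
cup [0.46257752 0.33552388]
tape [0.43279346 0.25150914]
cutter0 [0.48968026 0.09768869]
cutter1 [0.32489168 0.10483847]
stapler [ 0.44118751 -0.42237713]
receipt near/right [0.56773207 0.17115326]
```

```bash
cat >> h.py <<'E'
def rel(s,xyz,yaw=None,tilt=0,Rt=None):
    """shift (units of 30 mm) and rotvec (deg) in tool axes from state s to world xyz, tool down at yaw then tilted about tool y"""
    R0=R.from_euler('xyz',s["eef_rot"],degrees=True)
    d=R0.inv().apply(np.array(xyz)-s["tcp_pos"])/.03
    w=np.zeros(3)
    if yaw is not None:
        Rt=R.from_euler('xyz',[180,0,yaw],degrees=True)*R.from_euler('y',tilt,degrees=True)
        w=(R0.inv()*Rt).as_rotvec(degrees=True)
    return d.round(2),w.round(1)
P=np.array([0.5306541,-0.16162386,-1.26646626])
E
python3 - <<'E'
from h import *
from plant import r
s=r.get_state()
for t in [(.183,.65,.33),(.45,.30,.33),(.454,-.165,.25),(.454,-.165,.20)]: print(t,rel(s,t,-72.6))
E
```

```text
(0.183, 0.65, 0.33) (array([ 0.01, -0.02, -4.8 ]), array([ 0.1, -0. , 56.9]))
(0.45, 0.3, 0.33) (array([11.74,  8.81, -4.79]), array([ 0.1, -0. , 56.9]))
(0.454, -0.165, 0.25) (array([16.06, 23.69, -2.11]), array([ 0.1, -0. , 56.9]))
(0.454, -0.165, 0.2) (array([16.06, 23.69, -0.44]), array([ 0.1, -0. , 56.9]))
```

```bash
python3 -m crank '[{"xyz":[0,0,-2.4],"delta_rot":[0,0,0],"claw":1},{"xyz":[0,0,-4.8],"delta_rot":[0,0,0],"claw":1},{"xyz":[0,0,-4.8],"delta_rot":[0,0,0],"claw":1},{"xyz":[2,1.5,-4.8],"delta_rot":[0,0,8],"claw":1},{"xyz":[4,3,-4.8],"delta_rot":[0,0,16],"claw":1},{"xyz":[6,4.5,-4.8],"delta_rot":[0,0,24],"claw":1},{"xyz":[8,6,-4.8],"delta_rot":[0,0,32],"claw":1},{"xyz":[10,7.5,-4.8],"delta_rot":[0,0,40],"claw":1},{"xyz":[11.7,8.8,-4.8],"delta_rot":[0,0,48],"claw":1},{"xyz":[12.2,10.5,-4.8],"delta_rot":[0,0,57],"claw":1},{"xyz":[12.7,12.3,-4.8],"delta_rot":[0,0,57],"claw":1},{"xyz":[13.2,14,-4.8],"delta_rot":[0,0,57],"claw":1},{"xyz":[13.8,16,-4.8],"delta_rot":[0,0,57],"claw":1},{"xyz":[14.4,18,-4.8],"delta_rot":[0,0,57],"claw":1},{"xyz":[15,20,-4],"delta_rot":[0,0,57],"claw":1},{"xyz":[15.5,22,-3],"delta_rot":[0,0,57],"claw":1},{"xyz":[16.06,23.7,-2.1],"delta_rot":[0,0,57],"claw":1},{"xyz":[16.06,23.7,-2.1],"delta_rot":[0,0,57],"claw":1},{"xyz":[16.06,23.7,-2.1],"delta_rot":[0,0,57],"claw":1},{"xyz":[16.06,23.7,-2.1],"delta_rot":[0,0,57],"claw":1}]' 10
python3 - <<'E'
from h import *
from plant import r,optics
s=r.get_state();c=optics.capture("wrist");cv2.imwrite("pics/w1.png",c["img"])
print(s["time_s"],s["tcp_pos"],s["eef_rot"],s["joints"],s["gripper_width"])
M=[[-20,-74,167],[-75,100,164],[-75,-45,164],[-70,-100,145],[100,-100,145]]
print(proj(c,world(P,M),s).round(0))
E
```

```text
time_s: 2.7
tcp_pos: [0.4542, -0.165, 0.2498]
eef_rot: [-180.0, -0.0, -72.7]
contact_force: [0.8, -0.1, 0.4]
gripper_width: 0.0005
gripper_force: 0.0
2.7 [ 0.45415966 -0.16498574  0.24975472] [-1.79992950e+02 -3.30067381e-03 -7.27309380e+01] [ 3.42340378e+00 -7.51898350e-02 -1.66963048e+01  1.58396672e-03
 -7.33712503e+01  1.38452053e+01] 0.0005240956373963062
[[317. 229.]
 [117. 290.]
 [283. 290.]
 [345. 276.]
 [349.  74.]]
```

View pics/w1.png

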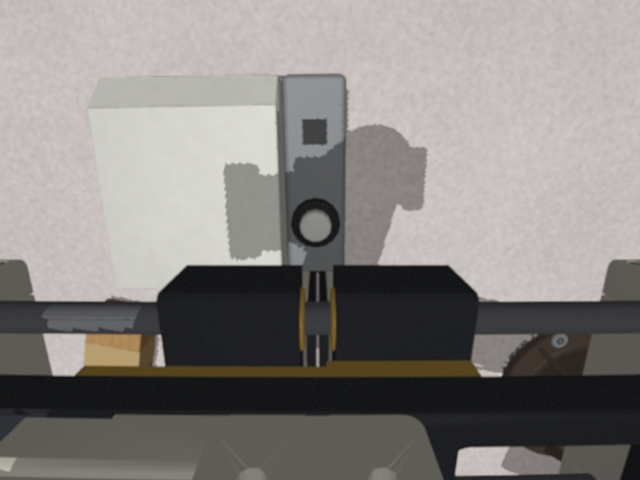

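```bash
python3 -m crank '[{"xyz":[0.03,0,1.3],"delta_rot":[0,0,0],"claw":1},{"xyz":[0.03,0,2.4],"delta_rot":[0,0,0],"claw":1},{"xyz":[0.03,0,2.7],"delta_rot":[0,0,0],"claw":1},{"xyz":[0.03,0,2.8],"delta_rot":[0,0,0],"claw":1},{"xyz":[0.03,0,2.87],"delta_rot":[0,0,0],"claw":1},{"xyz":[0.03,0,2.92],"delta_rot":[0,0,0],"claw":1},{"xyz":[0.03,0,2.94],"delta_rot":[0,0,0],"claw":1},{"xyz":[0.03,0,2.94],"delta_rot":[0,0,0],"claw":1},{"xyz":[0.03,0,2.94],"delta_rot":[0,0,0],"claw":1}]'
```

```text
time_s: 3.88
tcp_pos: [0.4545, -0.1659, 0.1615]
eef_rot: [-180.0, -0.0, -72.7]
contact_force: [0.5, -0.1, 0.3]
gripper_width: 0.0005
gripper_force: 0.0
```

```bash
python3 -m crank '[{"xyz":[0,0,0.03],"delta_rot":[0,0,0],"claw":1},{"xyz":[0,0,0.06],"delta_rot":[0,0,0],"claw":1},{"xyz":[0,0,0.06],"delta_rot":[0,0,0],"claw":1}]'
python3 - <<'E'
from h import *
from plant import optics
a=optics.capture("side")["img"][215:335,235:375];b=optics.capture("wrist")["img"][180:300,240:400]
cv2.imwrite("pics/s2.png",np.hstack([cv2.resize(a,(400,343),interpolation=2),cv2.resize(b,(400,343),interpolation=2)]))
E
```

```text
time_s: 4.25
tcp_pos: [0.4543, -0.1658, 0.1595]
eef_rot: [180.0, 0.0, -72.7]
contact_force: [-0.4, 0.0, -0.1]
gripper_width: 0.0009
gripper_force: 0.0
```

View pics/s2.png

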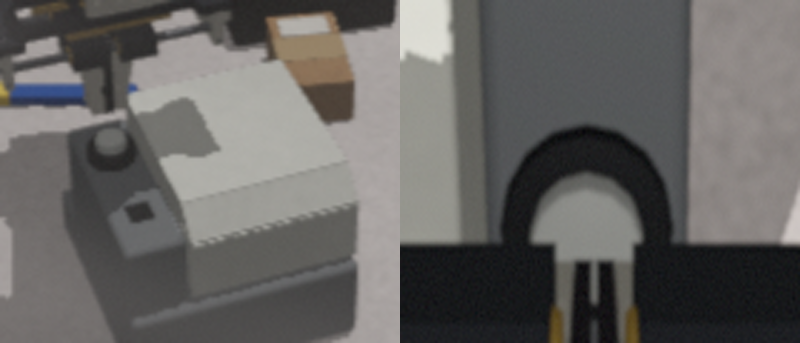

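Run:
```python
from h import *
from plant import optics,r
s=r.get_state()
a=optics.capture("side");b=optics.capture("wrist")
print(s["tcp_pos"],proj(a,s["tcp_pos"]),proj(a,world(P,[-20,-74,167])))
print(b["hand_eye"])
R0=R.from_euler('xyz',s["eef_rot"],degrees=True)
for z in (0,-.02,-.03,-.04,-.06): print(z,proj(b,s["tcp_pos"]+R0.apply([0,0,z]),s),proj(a,s["tcp_pos"]+R0.apply([0,0,z])))
print(proj(b,world(P,[-20,-74,167]),s))
cv2.imwrite("pics/s3.png",np.hstack([cv2.resize(a["img"][225:295,235:305],(400,400),interpolation=2),cv2.resize(b["img"][200:360,240:400],(400,400),interpolation=2)]))
```

```text
[ 0.45440245 -0.16582738  0.1595359 ] [[273.16137591 265.21588989]] [[272.87542683 262.4874928 ]]
[[-1.32700927e-04  9.65013355e-01  2.62200701e-01  7.13258562e-02]
 [ 9.99999668e-01  3.38879956e-04 -7.41122352e-04  2.20334785e-04]
 [-8.04047529e-04  2.62200516e-01 -9.65013079e-01 -1.98095616e-01]
 [ 0.00000000e+00  0.00000000e+00  0.00000000e+00  1.00000000e+00]]
0 [[316.58137631 262.80032442]] [[273.16137591 265.21588989]]
-0.02 [[316.54790357 275.50000766]] [[272.76322695 258.65020807]]
-0.03 [[316.52851039 282.86302827]] [[272.56133283 255.32590572]]
-0.04 [[316.5069518  291.05267053]] [[272.35752024 251.97343952]]
-0.06 [[316.45571383 310.53587041]] [[271.94401971 245.18239802]]
[[316.5630255  269.17374095]]
```

View pics/s3.png

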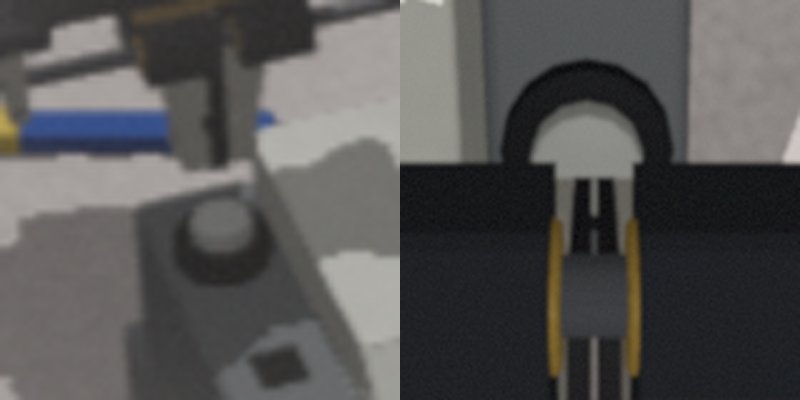

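Run:
```python
from h import *
from plant import optics,r
s=r.get_state(); print(s["time_s"],s["joints"].round(2))
b=optics.capture("wrist");a=optics.capture("side")
yl,yr=-48,-100
M=np.array([[-20,-53,157],[-20,-95,157],[1,-74,157],[-7,-74,167],[30,-100,145]])
U=np.array([[280.8,255],[348,255],[260,224],[260,240.5],[355.2,210]])
pr=lambda dz:proj(b,world(P,M),{**s,"tcp_pos":s["tcp_pos"]+[0,0,dz]})
for dz in (0,.01,.02,.03): print(dz,pr(dz).round(0).tolist())
R0=R.from_euler('xyz',s["eef_rot"],degrees=True)
for X in [(.0,-.01,0),(.0,.01,0),(.0095,0,0),(.0095,0,-.01),(.0095,0,-.02),(.0095,0,-.03),(-.0095,0,-.02),(-.0095,0,-.03)]: print(X,proj(b,s["tcp_pos"]+R0.apply(X),s).round(1),proj(a,s["tcp_pos"]+R0.apply(X)).round(1))
g=b["img"]; print(g[240:300:3,316].tolist()); print(g[240:300:3,310].tolist())
```

```text
4.45 [  3.31   3.51 -25.05   0.   -61.44  14.  ]
0 [[281.0, 263.0], [352.0, 263.0], [317.0, 229.0], [317.0, 247.0], [360.0, 177.0]]
0.01 [[283.0, 258.0], [350.0, 258.0], [317.0, 225.0], [317.0, 242.0], [358.0, 175.0]]
0.02 [[284.0, 253.0], [349.0, 253.0], [317.0, 221.0], [317.0, 238.0], [357.0, 173.0]]
0.03 [[286.0, 248.0], [348.0, 248.0], [317.0, 218.0], [317.0, 233.0], [355.0, 172.0]]
(0.0, -0.01, 0) [[299.6 262.8]] [[277.2 264.3]]
(0.0, 0.01, 0) [[333.6 262.8]] [[269.1 266.1]]
(0.0095, 0, 0) [[316.6 247.4]] [[274.3 267.6]]
(0.0095, 0, -0.01) [[316.6 252.8]] [[274.1 264.3]]
(0.0095, 0, -0.02) [[316.5 258.7]] [[273.9 261. ]]
(0.0095, 0, -0.03) [[316.5 265.3]] [[273.7 257.7]]
(-0.0095, 0, -0.02) [[316.6 291.9]] [[271.6 256.3]]
(-0.0095, 0, -0.03) [[316.5 300. ]] [[271.4 253. ]]
[[59, 59, 60], [95, 98, 98], [118, 121, 120], [138, 143, 143], [138, 141, 141], [135, 140, 138], [136, 141, 139], [136, 139, 139], [135, 139, 139], [134, 138, 137], [117, 121, 120], [75, 77, 77], [76, 79, 79], [76, 77, 78], [75, 78, 77], [64, 64, 64], [20, 18, 17], [31, 28, 30], [50, 48, 47], [48, 46, 46]]
[[45, 45, 46], [94, 98, 97], [109, 113, 112], [138, 141, 141], [138, 142, 141], [136, 140, 140], [136, 141, 140], [135, 140, 138], [134, 137, 137], [133, 137, 136], [113, 116, 115], [47, 47, 47], [36, 36, 35], [23, 22, 25], [24, 22, 22], [19, 17, 18], [19, 17, 18], [18, 17, 17], [20, 16, 21], [23, 21, 21]]
```

```bash
python3 -m crank '[{"xyz":[0.07,0,0.1],"delta_rot":[0,0,0],"claw":1},{"xyz":[0.07,0,0.2],"delta_rot":[0,0,0],"claw":1},{"xyz":[0.07,0,0.3],"delta_rot":[0,0,0],"claw":1},{"xyz":[0.07,0,0.4],"delta_rot":[0,0,0],"claw":1},{"xyz":[0.07,0,0.5],"delta_rot":[0,0,0],"claw":1},{"xyz":[0.07,0,0.5],"delta_rot":[0,0,0],"claw":1}]'
python3 - <<'E'
from h import *
from plant import optics,r
a=optics.capture("side");b=optics.capture("wrist")
cv2.imwrite("pics/s4.png",np.hstack([cv2.resize(a["img"][225:295,235:305],(400,400),interpolation=2),cv2.resize(b["img"][200:360,240:400],(400,400),interpolation=2)]))
E
```

```text
time_s: 5.3
tcp_pos: [0.4549, -0.1678, 0.1443]
eef_rot: [180.0, 0.0, -72.7]
contact_force: [0.1, 0.2, 0.3]
gripper_width: 0.0002
gripper_force: 0.0
```

View pics/s4.png

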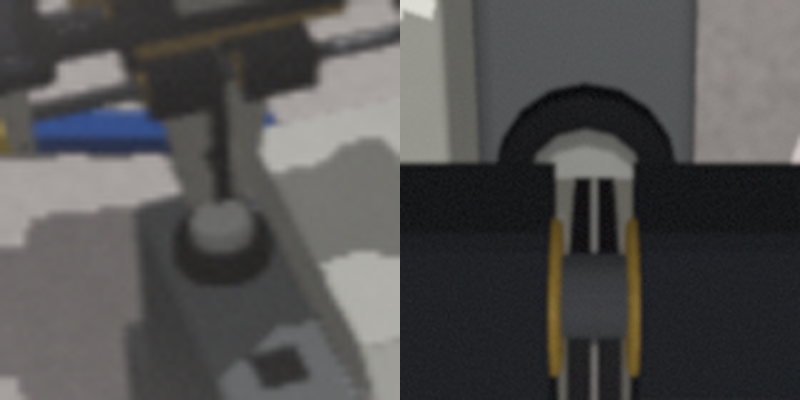

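```bash
python3 -m crank '[{"xyz":[0.03,0,0.1],"delta_rot":[0,0,0],"claw":1},{"xyz":[0.03,0,0.2],"delta_rot":[0,0,0],"claw":1},{"xyz":[0.03,0,0.3],"delta_rot":[0,0,0],"claw":1},{"xyz":[0.03,0,0.3],"delta_rot":[0,0,0],"claw":1},{"xyz":[0.03,0,0.3],"delta_rot":[0,0,0],"claw":1}]'; python3 -m crank '[{"xyz":[0,0,0.07],"delta_rot":[0,0,0],"claw":1},{"xyz":[0,0,0.13],"delta_rot":[0,0,0],"claw":1},{"xyz":[0,0,0.13],"delta_rot":[0,0,0],"claw":1}]'
```

```text
time_s: 6.02
tcp_pos: [0.4553, -0.1687, 0.1356]
eef_rot: [180.0, -0.0, -72.7]
contact_force: [-0.1, -0.4, 0.7]
gripper_width: 0.0007
gripper_force: 0.0
time_s: 6.4
tcp_pos: [0.4552, -0.1687, 0.1315]
eef_rot: [180.0, 0.0, -72.7]
contact_force: [0.3, -0.4, -0.1]
gripper_width: 0.0004
gripper_force: 0.0
```

```bash
python3 -m crank '[{"xyz":[0,0,0.05],"delta_rot":[0,0,0],"claw":1},{"xyz":[0,0,0.1],"delta_rot":[0,0,0],"claw":1},{"xyz":[0,0,0.1],"delta_rot":[0,0,0],"claw":1}]'; python3 -m crank '[{"xyz":[0,0,0.05],"delta_rot":[0,0,0],"claw":1},{"xyz":[0,0,0.1],"delta_rot":[0,0,0],"claw":1},{"xyz":[0,0,0.1],"delta_rot":[0,0,0],"claw":1}]'
```

```text
time_s: 6.78
tcp_pos: [0.4552, -0.1687, 0.1285]
eef_rot: [180.0, 0.0, -72.7]
contact_force: [-0.7, 0.3, 0.2]
gripper_width: 0.0008
gripper_force: 0.0
time_s: 7.15
tcp_pos: [0.4554, -0.1687, 0.1257]
eef_rot: [-180.0, -0.0, -72.7]
contact_force: [-0.1, 0.9, 2.1]
gripper_width: 0.0004
gripper_force: 0.9
```

```bash
python3 -m crank '[{"xyz":[0,0,0.05],"delta_rot":[0,0,0],"claw":1},{"xyz":[0,0,0.08],"delta_rot":[0,0,0],"claw":1},{"xyz":[0,0,0.11],"delta_rot":[0,0,0],"claw":1},{"xyz":[0,0,0.11],"delta_rot":[0,0,0],"claw":1}]'
```

```text
time_s: 7.65
tcp_pos: [0.4554, -0.1687, 0.1224]
eef_rot: [-180.0, -0.0, -72.7]
contact_force: [-0.6, 1.4, 3.5]
gripper_width: 0.0004
gripper_force: 1.6
```

```bash
python3 -m crank '[{"xyz":[0,0,0.04],"delta_rot":[0,0,0],"claw":1},{"xyz":[0,0,0.04],"delta_rot":[0,0,0],"claw":1},{"xyz":[0,0,0.04],"delta_rot":[0,0,0],"claw":1}]';  python3 -c "
from plant import r
import numpy as np
print([r.get_state()['contact_force'].round(1) for _ in range(3)])"
```

```text
time_s: 8.02
tcp_pos: [0.4554, -0.1687, 0.1213]
eef_rot: [-180.0, -0.0, -72.7]
contact_force: [0.4, 1.4, 5.3]
gripper_width: 0.0004
gripper_force: 2.4
[array([0.4, 1.4, 5.3]), array([0.4, 1.4, 5.3]), array([0.4, 1.4, 5.3])]
```

```bash
python3 -m crank '[{"xyz":[0,0,0.03],"delta_rot":[0,0,0],"claw":1},{"xyz":[0,0,0.03],"delta_rot":[0,0,0],"claw":1},{"xyz":[0,0,0.03],"delta_rot":[0,0,0],"claw":1}]'
```

```text
time_s: 8.4
tcp_pos: [0.4555, -0.1688, 0.1211]
eef_rot: [-180.0, -0.0, -72.7]
contact_force: [-4.4, 2.4, 12.0]
gripper_width: 0.0006
gripper_force: 5.9
```

```bash
python3 -m crank '[{"xyz":[0,0,-0.2],"delta_rot":[0,0,0],"claw":1},{"xyz":[0,0,-1],"delta_rot":[0,0,0],"claw":1},{"xyz":[0,0,-2.5],"delta_rot":[0,0,0],"claw":1},{"xyz":[0,0,-4],"delta_rot":[0,0,0],"claw":1},{"xyz":[0,0,-5.5],"delta_rot":[0,0,0],"claw":1},{"xyz":[0,0,-7],"delta_rot":[0,0,0],"claw":1},{"xyz":[0,0,-7],"delta_rot":[0,0,0],"claw":1}]'
python3 - <<'E'
from h import *
from plant import r
s=r.get_state()
for X in [(-200,27.5,300),(-200,27.5,185)]:
    print(rel(s,world(P,X)[0],-72.6,45))
E
```

```text
time_s: 9.28
tcp_pos: [0.4567, -0.1689, 0.3334]
eef_rot: [-179.7, -0.1, -72.7]
contact_force: [-0.4, 0.3, -0.9]
gripper_width: 0.0009
gripper_force: 0.0
(array([-6.17, -3.32,  1.12]), array([-0.2, 44.9, -0.2]))
(array([-6.18, -3.3 ,  4.95]), array([-0.2, 44.9, -0.2]))
```

```bash
python3 -m crank '[{"xyz":[-1.5,-0.8,0],"delta_rot":[0,5,0],"claw":1},{"xyz":[-3,-1.6,0],"delta_rot":[0,14,0],"claw":1},{"xyz":[-4.5,-2.4,0.5],"delta_rot":[0,23,0],"claw":1},{"xyz":[-6.17,-3.3,1.1],"delta_rot":[0,32,0],"claw":1},{"xyz":[-6.17,-3.3,1.1],"delta_rot":[0,40,0],"claw":1},{"xyz":[-6.17,-3.3,1.1],"delta_rot":[0,45,0],"claw":1},{"xyz":[-6.17,-3.3,2.5],"delta_rot":[0,45,0],"claw":1},{"xyz":[-6.17,-3.3,4],"delta_rot":[0,45,0],"claw":1},{"xyz":[-6.17,-3.3,4.95],"delta_rot":[0,45,0],"claw":1},{"xyz":[-6.17,-3.3,4.95],"delta_rot":[0,45,0],"claw":1},{"xyz":[-6.17,-3.3,4.95],"delta_rot":[0,45,0],"claw":1}]'
python3 - <<'E'
from h import *
from plant import r,optics
s=r.get_state();c=optics.capture("wrist");a=optics.capture("top");d=optics.capture("side")
cv2.imwrite("pics/w5.png",np.hstack([cv2.resize(c["img"],(400,300)),a["img"][170:320,300:460].repeat(2,0).repeat(2,1)]))
print(s["joints"].round(1),s["tcp_pos"],s["eef_rot"].round(1))
M=[[-111,62.5,121],[-111,-7.5,121],[-75,100,164],[-75,-45,164],[-20,-74,167]]
print((proj(c,world(P,M),s)).round(0).tolist())
E
```

```text
time_s: 10.65
tcp_pos: [0.4949, 0.0376, 0.1824]
eef_rot: [-180.0, -45.0, -72.7]
contact_force: [-0.1, 0.7, 0.7]
gripper_width: 0.0002
gripper_force: 0.0
[ 55.7  12.4 -41.4  35.7 -71.8 -60.9] [0.49490994 0.03760474 0.18238017] [-180.   -45.   -72.7]
[[274.0, 199.0], [355.0, 199.0], [225.0, 131.0], [404.0, 131.0], [429.0, 84.0]]
```

View pics/w5.png

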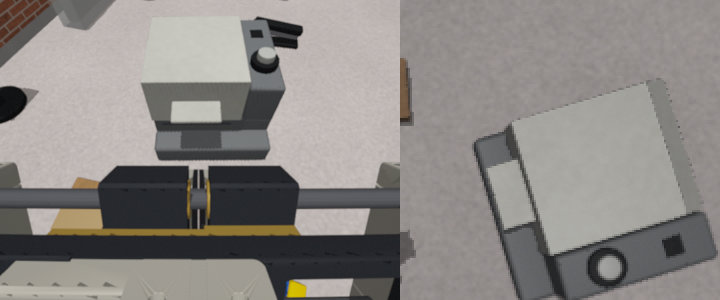

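```bash
cat > traj.py <<'E'
from h import *
from plant import r
s=r.get_state()
q=np.sqrt(.5); zt=np.array([q,-q]); xt=np.array([q,q]); H=np.array([100,79.]); INS=20.
def tcp(corner): # printer-frame xz mm of tip's upper corner -> world TCP
    t=corner-9.5*xt+40*zt
    return world(P,[t[0],27.5,t[1]])[0]
def lidpt(v,th): # v=(forward,up) of hinge
    a=np.radians(th); f,u=v
    return H+np.array([-(f*np.cos(a)-u*np.sin(a)), u*np.cos(a)+f*np.sin(a)])
def corner(th): return lidpt((211,42),th)+INS*zt if th<=45 else lidpt((211-INS,42),th)
if __name__=="__main__":
    c0=corner(0)-8*xt
    for b in (100,0): print("pre",b,rel(s,tcp(c0-b*zt),-72.6,45))
    for th in list(range(0,105,5)): print(th,rel(s,tcp(corner(th)))[0])
E
python3 traj.py
```

```text
pre 100 (array([ 0.09, -0.06,  2.24]), array([-0. ,  0.1, -0.1]))
pre 0 (array([ 0.09, -0.06,  5.57]), array([-0. ,  0.1, -0.1]))
0 [ 0.36 -0.06  5.57]
5 [ 0.89 -0.06  5.25]
10 [ 1.45 -0.06  4.97]
15 [ 2.04 -0.06  4.74]
20 [ 2.64 -0.06  4.57]
25 [ 3.25 -0.07  4.45]
30 [ 3.87 -0.07  4.38]
35 [ 4.5  -0.07  4.36]
40 [ 5.12 -0.07  4.4 ]
45 [ 5.74 -0.07  4.5 ]
50 [ 6.29 -0.07  4.64]
55 [ 6.83 -0.07  4.84]
60 [ 7.34 -0.08  5.08]
65 [ 7.84 -0.08  5.36]
70 [ 8.3  -0.08  5.68]
75 [ 8.74 -0.08  6.05]
80 [ 9.14 -0.08  6.45]
85 [ 9.51 -0.08  6.88]
90 [ 9.84 -0.08  7.35]
95 [10.12 -0.08  7.84]
100 [10.36 -0.08  8.35]
```

```bash
python3 -m crank '[{"xyz":[0.09,-0.06,1],"delta_rot":[0,0,0],"claw":1},{"xyz":[0.09,-0.06,2],"delta_rot":[0,0,0],"claw":1},{"xyz":[0.09,-0.06,3],"delta_rot":[0,0,0],"claw":1},{"xyz":[0.09,-0.06,4],"delta_rot":[0,0,0],"claw":1},{"xyz":[0.09,-0.06,4.8],"delta_rot":[0,0,0],"claw":1},{"xyz":[0.09,-0.06,5.3],"delta_rot":[0,0,0],"claw":1},{"xyz":[0.09,-0.06,5.57],"delta_rot":[0,0,0],"claw":1},{"xyz":[0.09,-0.06,5.57],"delta_rot":[0,0,0],"claw":1},{"xyz":[0.09,-0.06,5.57],"delta_rot":[0,0,0],"claw":1}]'
python3 - <<'E'
from h import *
from plant import optics
a=optics.capture("top");d=optics.capture("side");c=optics.capture("wrist")
cv2.imwrite("pics/w6.png",np.hstack([cv2.resize(c["img"],(400,300)),a["img"][170:320,300:460].repeat(2,0).repeat(2,1)]))
E
python3 traj.py
```

```text
time_s: 11.92
tcp_pos: [0.5326, -0.076, 0.0661]
eef_rot: [-179.9, -45.0, -72.7]
contact_force: [0.2, 0.6, 1.3]
gripper_width: 0.0007
gripper_force: 0.0
pre 100 (array([ 0.01, -0.  , -3.33]), array([-0. ,  0. , -0.1]))
pre 0 (array([ 0.01, -0.  , -0.  ]), array([-0. ,  0. , -0.1]))
0 [ 0.28 -0.   -0.  ]
5 [ 0.81 -0.   -0.33]
10 [ 1.38 -0.   -0.6 ]
15 [ 1.96 -0.   -0.83]
20 [ 2.56 -0.01 -1.  ]
25 [ 3.17 -0.01 -1.13]
30 [ 3.79 -0.01 -1.2 ]
35 [ 4.42 -0.01 -1.21]
40 [ 5.04 -0.01 -1.17]
45 [ 5.66 -0.01 -1.07]
50 [ 6.21 -0.01 -0.93]
55 [ 6.75 -0.01 -0.73]
60 [ 7.26 -0.01 -0.49]
65 [ 7.76 -0.01 -0.21]
70 [ 8.22 -0.01  0.11]
75 [ 8.66 -0.02  0.48]
80 [ 9.06 -0.02  0.88]
85 [ 9.43 -0.02  1.32]
90 [ 9.76 -0.02  1.78]
95 [10.04 -0.02  2.27]
100 [10.28 -0.02  2.79]
```

View pics/w6.png

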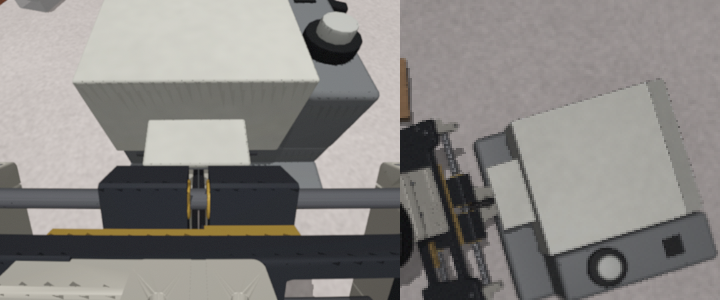

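```bash
python3 -m crank '[{"xyz":[0.15,0,0],"delta_rot":[0,0,0],"claw":1},{"xyz":[0.28,0,0],"delta_rot":[0,0,0],"claw":1},{"xyz":[0.45,0,-0.1],"delta_rot":[0,0,0],"claw":1},{"xyz":[0.62,0,-0.22],"delta_rot":[0,0,0],"claw":1},{"xyz":[0.81,0,-0.33],"delta_rot":[0,0,0],"claw":1},{"xyz":[1.1,0,-0.47],"delta_rot":[0,0,0],"claw":1},{"xyz":[1.38,0,-0.6],"delta_rot":[0,0,0],"claw":1}]'
python3 - <<'E'
from h import *
from plant import optics
a=optics.capture("top");d=optics.capture("side");c=optics.capture("wrist")
cv2.imwrite("pics/w7.png",np.hstack([cv2.resize(c["img"],(400,300)),cv2.resize(d["img"][215:335,235:375],(400,300))]))
E
```

```text
time_s: 12.95
tcp_pos: [0.5372, -0.0926, 0.1082]
eef_rot: [-180.0, -45.0, -72.7]
contact_force: [1.0, 0.8, -0.3]
gripper_width: 0.0007
gripper_force: 0.6
```

```bash
cat > lid.py <<'E'
# estimate lid angle: compare white-lid silhouette in side image with projected lid box
from h import *
from traj import lidpt
from plant import optics
d=optics.capture("side"); w=(d["img"].min(2)>105)&(np.ptp(d["img"],axis=2)<14)
old=cv2.imread("pics/side0.png"); 
ch=(np.abs(d["img"].astype(int)-old).max(2)>25).astype(np.uint8)
print("changed px in printer region",int(ch[230:320,280:360].sum()))
for th in (0,10,20,40,70,106):
    p=[lidpt(v,th) for v in ((0,85),(175,85))]
    X=[[a[0],y,a[1]] for a in p for y in (-45,100)]
    print(th,proj(d,world(P,X)).round().astype(int).tolist())
E
python3 lid.py
```

```text
changed px in printer region 716
0 [[301, 292], [360, 278], [278, 248], [333, 235]]
10 [[303, 297], [363, 282], [279, 242], [335, 230]]
20 [[305, 303], [365, 287], [282, 239], [339, 226]]
40 [[309, 315], [370, 299], [289, 239], [348, 226]]
70 [[313, 335], [374, 318], [303, 260], [366, 245]]
106 [[314, 352], [373, 335], [321, 311], [387, 294]]
```

View pics/w7.png

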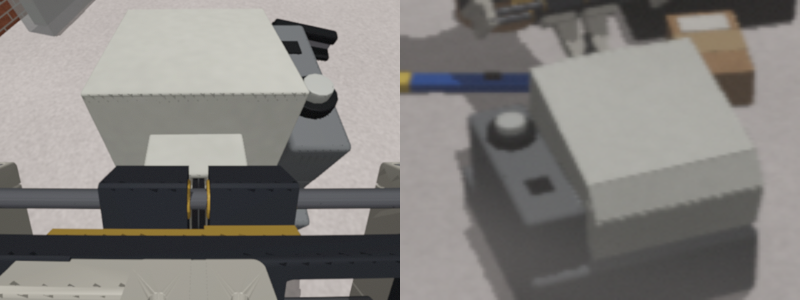

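```bash
python3 -m crank '[{"xyz":[0.3,0,-0.12],"delta_rot":[0,0,0],"claw":1},{"xyz":[0.58,0,-0.23],"delta_rot":[0,0,0],"claw":1},{"xyz":[0.88,0,-0.32],"delta_rot":[0,0,0],"claw":1},{"xyz":[1.18,0,-0.4],"delta_rot":[0,0,0],"claw":1},{"xyz":[1.5,0,-0.47],"delta_rot":[0,0,0],"claw":1},{"xyz":[1.79,0,-0.53],"delta_rot":[0,0,0],"claw":1},{"xyz":[2.1,0,-0.57],"delta_rot":[0,0,0],"claw":1},{"xyz":[2.41,0,-0.6],"delta_rot":[0,0,0],"claw":1},{"xyz":[2.72,0,-0.61],"delta_rot":[0,0,0],"claw":1},{"xyz":[3.04,0,-0.61],"delta_rot":[0,0,0],"claw":1},{"xyz":[3.35,0,-0.59],"delta_rot":[0,0,0],"claw":1},{"xyz":[3.66,0,-0.57],"delta_rot":[0,0,0],"claw":1},{"xyz":[3.97,0,-0.52],"delta_rot":[0,0,0],"claw":1},{"xyz":[4.28,0,-0.47],"delta_rot":[0,0,0],"claw":1}]'; python3 traj.py | tail -12
python3 lid.py | head -1
```

```text
time_s: 14.9
tcp_pos: [0.5613, -0.17, 0.2086]
eef_rot: [180.0, -45.0, -72.7]
contact_force: [-0.1, -0.5, -0.4]
gripper_width: 0.0005
gripper_force: 0.3
45 [-0.02 -0.03 -0.03]
50 [ 0.53 -0.03  0.12]
55 [ 1.06 -0.03  0.31]
60 [ 1.58 -0.03  0.55]
65 [ 2.07 -0.03  0.84]
70 [ 2.54 -0.03  1.16]
75 [ 2.97 -0.03  1.53]
80 [ 3.38 -0.03  1.93]
85 [ 3.74 -0.04  2.36]
90 [ 4.07 -0.04  2.83]
95 [ 4.36 -0.04  3.32]
100 [ 4.6  -0.04  3.84]
changed px in printer region 1521
```

```bash
python3 -m crank '[{"xyz":[0.27,0,0.06],"delta_rot":[0,0,0],"claw":1},{"xyz":[0.53,0,0.12],"delta_rot":[0,0,0],"claw":1},{"xyz":[0.8,0,0.21],"delta_rot":[0,0,0],"claw":1},{"xyz":[1.06,0,0.31],"delta_rot":[0,0,0],"claw":1},{"xyz":[1.32,0,0.43],"delta_rot":[0,0,0],"claw":1},{"xyz":[1.58,0,0.55],"delta_rot":[0,0,0],"claw":1},{"xyz":[1.83,0,0.69],"delta_rot":[0,0,0],"claw":1},{"xyz":[2.07,0,0.84],"delta_rot":[0,0,0],"claw":1},{"xyz":[2.3,0,1],"delta_rot":[0,0,0],"claw":1},{"xyz":[2.54,0,1.16],"delta_rot":[0,0,0],"claw":1},{"xyz":[2.76,0,1.35],"delta_rot":[0,0,0],"claw":1},{"xyz":[2.97,0,1.53],"delta_rot":[0,0,0],"claw":1},{"xyz":[3.18,0,1.73],"delta_rot":[0,0,0],"claw":1},{"xyz":[3.38,0,1.93],"delta_rot":[0,0,0],"claw":1},{"xyz":[3.56,0,2.14],"delta_rot":[0,0,0],"claw":1},{"xyz":[3.74,0,2.36],"delta_rot":[0,0,0],"claw":1},{"xyz":[3.9,0,2.6],"delta_rot":[0,0,0],"claw":1},{"xyz":[4.07,0,2.83],"delta_rot":[0,0,0],"claw":1}]'
python3 - <<'E'
from h import *
from plant import optics
a=optics.capture("top");d=optics.capture("side")
cv2.imwrite("pics/w8.png",np.hstack([a["img"][150:330,290:500],d["img"][200:380,230:420]]))
E
python3 lid.py|head -1
```

```text
time_s: 17.2
tcp_pos: [0.6048, -0.3099, 0.2344]
eef_rot: [180.0, -45.0, -72.7]
contact_force: [-0.3, -1.0, 0.2]
gripper_width: 0.0003
gripper_force: 0.0
changed px in printer region 3059
```

```bash
python3 -m crank '[{"xyz":[0,0,-1],"delta_rot":[0,0,0],"claw":1},{"xyz":[0,0,-2.5],"delta_rot":[0,0,0],"claw":1},{"xyz":[0,0,-4],"delta_rot":[0,0,0],"claw":1},{"xyz":[0,0,-5.5],"delta_rot":[0,0,0],"claw":1},{"xyz":[0,0,-7],"delta_rot":[0,0,0],"claw":1},{"xyz":[0,0,-7],"delta_rot":[0,0,0],"claw":1},{"xyz":[0,0,-7],"delta_rot":[0,0,0],"claw":1}]'
python3 - <<'E'
from h import *
from traj import lidpt
from plant import optics
for n in ("side","top"):
    d=optics.capture(n); old=cv2.imread(f"pics/{n}0.png"); im=d["img"].astype(int)
    cv2.imwrite(f"pics/end_{n}.png",d["img"])
    ch=(np.abs(im-old).max(2)>25)
    for th in (0,80,90,100,106):
        # lid's outer top face (85 above hinge when shut), as polygon
        X=[[*(lambda a:(a[0],y,a[1]))(lidpt((f,85),th))] for f,y in ((10,-45),(175,-45),(175,100),(10,100))]
        m=np.zeros(ch.shape,np.uint8); cv2.fillPoly(m,[proj(d,world(P,X)).round().astype(np.int32)],1)
        k=m>0; print(n,th,"changed frac",ch[k].mean().round(2),"mean bgr",im[k].mean(0).round(),"std",im[k].std(0).round(),"old",old[k].mean(0).round())
    X=[[*(lambda a:(a[0],27.5,a[1]))(lidpt((f,42),106))] for f in (180,211)]
    print("tab open px",proj(d,world(P,X)).round(0).tolist())
E
```

```text
time_s: 18.23
tcp_pos: [0.5603, -0.1673, 0.3826]
eef_rot: [180.0, -45.0, -72.6]
contact_force: [0.2, 0.0, -0.2]
gripper_width: 0.0007
gripper_force: 0.0
side 0 changed frac 0.37 mean bgr [132. 136. 141.] std [39. 39. 38.] old [155. 160. 161.]
side 80 changed frac 0.43 mean bgr [121. 125. 126.] std [38. 39. 39.] old [118. 121. 123.]
side 90 changed frac 0.43 mean bgr [113. 117. 118.] std [35. 36. 36.] old [108. 110. 113.]
side 100 changed frac 0.45 mean bgr [106. 110. 111.] std [32. 33. 33.] old [105. 107. 109.]
side 106 changed frac 0.45 mean bgr [91. 94. 95.] std [11. 11. 12.] old [109. 110. 113.]
tab open px [[347.0, 284.0], [349.0, 276.0]]
top 0 changed frac 0.72 mean bgr [92. 93. 94.] std [45. 48. 48.] old [139. 144. 145.]
top 80 changed frac 0.96 mean bgr [127. 131. 132.] std [45. 47. 47.] old [127. 128. 134.]
top 90 changed frac 0.96 mean bgr [142. 147. 148.] std [42. 44. 44.] old [127. 128. 134.]
top 100 changed frac 0.92 mean bgr [139. 144. 145.] std [40. 42. 42.] old [127. 128. 134.]
top 106 changed frac 0.92 mean bgr [141. 145. 146.] std [39. 40. 41.] old [127. 128. 134.]
tab open px [[500.0, 225.0], [510.0, 222.0]]
```

```bash
python3 -m crank '[{"xyz":[0,0,0],"delta_rot":[0,0,0],"claw":1},{"xyz":[0,0,0],"delta_rot":[0,0,0],"claw":1},{"xyz":[0,0,0],"delta_rot":[0,0,0],"claw":1},{"xyz":[0,0,0],"delta_rot":[0,0,0],"claw":1}]' && python3 -c "
from plant import job
print(job.close_job())"
```

```text
time_s: 18.82
tcp_pos: [0.5605, -0.1677, 0.383]
eef_rot: [180.0, -45.0, -72.7]
contact_force: [-0.4, 0.3, 0.1]
gripper_width: 0.0003
gripper_force: 0.0
the job is handed in; nothing more can be done
None
```

I pressed the standby button until it bottomed out and let go, then pushed the lid open; the end images put it at its stop (about 106°) with the arm clear. I handed the job in at about 19 s; no verdict came back, and I did not separately check the button's return or the loose items afterwards.

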